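Shake wooden plugs evenly over a drying tray

ROBOT

A 6-joint arm with a two-finger parallel gripper is mounted at the origin on a cart in front of the work surface, level with it; the furniture and walls round the work are solid. World frame = base frame: x ahead of the robot, y to its left, z up, the work surface at z = 0. Lengths are in m, angles in rad, forces in N, time in s.
With the tool pointing down it reaches from about 0.25 to 0.8 m from the base axis. Payload 8.5 kg.
Tool frame: the origin (TCP) lies midway between the tips of the shut fingers; the grasp point (between the pads) lies 19 mm behind it (env.grasp_offset is the distance from the TCP to the grasp point, in m); z points along the fingers, y is the line along which they close (so a half turn about z gives the same grasp; the last joint's range is limited). The gripper opens to 85 mm and grips with 20 to 120 N. Pads are 22 mm wide; open, the fingers measure 114 mm over their backs; the gripper's body (76 mm by 85 mm) begins 54 mm behind the grasp point. The pads swing forward as they close: fully open they stand 13 mm farther back than shut.
Start: joints at [1.249, 0.238, -0.013, 1.319, 0, 1.571], TCP at [0.166, 0.498, 0.231] pointing down, gripper open.
Joint ranges: [-2.66, 2.66], [-1.03, 1.9], [-1.14, 1.46], [-1.82, 2.27], [-1.45, 1.34], [-3.14, 3.14]. Speed limits (rad/s): [2.22, 2.22, 2.79, 3.14, 3.14, 3.14].

INTERFACE

Orientations are given as a unit quaternion [x, y, z, w].
In Python, from station import sensors, cams, job, regions_of, env gives the robot as it stands. The module is installed in compiled form; this text tells all that it offers.
- The arm moves only by the shell command python3 -m handwheel 'ROWS' [FORCE]. ROWS is JSON, a list of rows, each an object with "translation": the shift along the tool's x, y, z in cm, a list of three; "rot": the turn, a rotation vector about the tool's x, y, z in rad, a list of three; "grip": the finger opening in cm, from 0 to 8.54. In form: [{"translation": [tx, ty, tz], "rot": [rx, ry, rz], "grip": grip}, ...]. A call has 1 to 12 rows; each row is the pose to reach, as a shift and turn from the pose commanded when the call began, along the tool's axes at that moment; what a row does not reach only later rows make up. A row lasts 1/12 s, in which the tool goes at most 41.7 mm and 7.16 degrees, less where a joint would pass 70% of its speed; a pose out of reach is approached as far as the arm can. A call with a gripper value outside its range is refused whole. The fingers move at their own pace and stop on an object; FORCE is the grip in N (left out, the last holds). Time passes only in rows, so rows that repeat a pose let the fingers close. It gives the time, the measured TCP pose, the force, the opening and the grip force at its end, in the units of the state.
- sensors.get_obs(): the state, without advancing time (a new reading comes with each control period).
- cams.read_camera(name): name is "scene" or "side" or "wrist"; returns a dict with "image" (480x640x3 uint8, red, green, blue), "vfov" (degrees; the focal length in pixels is half the picture's height over the tangent of half this angle, whatever the lens; pixels are square), "cx", "cy" (the principal point, pixels), "rvec" (rotation vector, rad) and "tvec" (3), from world to camera coordinates, as OpenCV has them. Camera axes: x right, y down, z forward; pixel columns grow to the right and rows downward; lengths in m; the calibration is good to about 2 mm. A picture is of the moment at which its call begins. There is no depth.
- job.job_done(): hands the job in; it is judged then, once.
Trained networks look in the newest picture that a camera, given by its name, has taken for a name from the list of things; names that differ only in an ending like _2 or _b are one class to them, and where a whole thing is asked for, a point or a joint stands for the part that bears it (a point fixed in the world has none). Each returns a list of dicts, best first, with "conf" (0 to 1); they miss things now and then, are a little off and sometimes report something else, mostly with a low value. They report only what shows in the picture. A call takes as long as a camera call.
- regions_of(camera, thing): "pixels" (480x640 bool, what is visible of it) and "point" ([row, column] in pixels, amid what is visible of it).
The state is a dict: "t": time; "q": joint angles; "dq": joint speeds; "joint_torque": joint torques, N m; "ee_pos": TCP position; "tcp_rot": TCP orientation; "force": force on the tool from outside, world axes, zero at the start; "wrist_torque": the same for the moment, N m; "gripper_width": opening from 0.0 (shut) to 1.0 (fully open); "gripper_force": force on a finger pad.
Only numpy, scipy, OpenCV 4.12 (cv2) and the standard library are available. Lean on these libraries where they do the work, as an engineer would, in place of code of your own. Each camera call takes 0.05 s, during which the arm holds its last target. There are 200 camera calls.

TASK

Pick up the aluminium shaker by its wooden grip and shake its six wooden plugs out over the three bays of the drying tray, shared out evenly: about two to a bay, no bay empty and none with more than three, and no plug beside the tray. Do it with the shaker, without touching the plugs with the gripper, then stand the empty shaker upright on the bench and let go; leave the other things on the bench where they are.

Things in the scene. Friction and masses are not known exactly. Their poses are not given: they have to be found in the camera images.
- shaker: Small open aluminium shaker scoop, 94 long (x) x 67 wide (y), walls 60 high, with a dark wooden grip block on a bridge across its top (102 high in all); 0.15 to 0.31 kg. Origin: centre of the underside, z up. The open end at its own -x is the mouth: it pours towards its -x. A thin lengthwise rib makes two lanes, 29 wide. It carries the plugs safely when level and moved smoothly.
- grip (a point): Grip point of the shaker: in the wooden grip block, 18 below its top. The block is 30 thick along the shaker's x and 36 along its y, 42 high (60 to 102 above the underside), at x = +2 in the shaker's frame. Same axes as the shaker.
- lip (a point): Middle of the lip at the shaker's mouth over which the plugs leave: x = -46, y = 0, z = +29 in the shaker's frame. Plugs leave up to 28 to either side of it, and, from 70 above the floor, come to rest 30 to 100 forward of it (along the shaker's -x). Same axes as the shaker.
- chamber (a point): Middle of the inside of the shaker: x = 0, y = 0, z = +30 in its frame. The slippery floor climbs from the closed end to the mouth in three slopes, 28, 16 and 4 degrees, a pair of plugs on each. Tipping the mouth down lets the pairs slide out in turn: front pair at 13 to 18 degrees of tip, middle pair at 25 to 30, rear pair at 37 to 42 (sooner if jerked).
- tray: Fixed drying tray, 167 (x) x 262 (y) x 29 high, wooden rim 7 thick, blue floor 5 thick; two dividers 6 thick, 27 high, make three equal bays in a row along the tray's y. Origin: centre of the underside.
- bay0 (a point): Centre of the floor of the bay at the tray's +y end (nearest the robot), 5 above the bench; the bay is 153 long along the tray's x and about 78 wide along its y. Same axes as the tray.
- bay1 (a point): Centre of the floor of the bay in the middle, 5 above the bench; the bay is 153 long along the tray's x and about 78 wide along its y. Same axes as the tray.
- bay2 (a point): Centre of the floor of the bay at the tray's -y end (farthest from the robot), 5 above the bench; the bay is 153 long along the tray's x and about 78 wide along its y. Same axes as the tray.
- plug0: Round waxed wooden plug, 24 diameter x 14 high, 12 g, darker wood; origin at its centre, z along its axis. Starts in the shaker, front pair, lane at the shaker's +y.
- plug1: Round waxed wooden plug, 24 diameter x 14 high, 12 g, lighter wood; origin at its centre, z along its axis. Starts in the shaker, front pair, lane at the shaker's -y.
- plug2: Round waxed wooden plug, 24 diameter x 14 high, 12 g, darker wood; origin at its centre, z along its axis. Starts in the shaker, middle pair, lane at the shaker's +y.
- plug3: Round waxed wooden plug, 24 diameter x 14 high, 12 g, lighter wood; origin at its centre, z along its axis. Starts in the shaker, middle pair, lane at the shaker's -y.
- plug4: Round waxed wooden plug, 24 diameter x 14 high, 12 g, darker wood; origin at its centre, z along its axis. Starts in the shaker, rear pair, lane at the shaker's +y.
- plug5: Round waxed wooden plug, 24 diameter x 14 high, 12 g, lighter wood; origin at its centre, z along its axis. Starts in the shaker, rear pair, lane at the shaker's -y.
- sanding_block: Bystander: cork-topped sanding block, 61 x 101 x 36, loose. Origin: centre of the underside.
- offcut_3: Bystander: small wood offcut, 50 x 84 x 32, loose. Origin: centre of the underside.
- wax_tin: Bystander: round tin with a green lid, 68 diameter x 26, loose. Origin: centre of the underside.
- tape_measure: Bystander: yellow tape measure, 32 x 76 x 58, loose. Origin: centre of the underside.

How it is judged:
By the outcome, as a careful person would: the job done as asked, in the order asked, and still so for the second after the job is handed in, with the robot touching nothing.
It also fails if it takes over 69 s, if anything falls off the work surface, if the arm or the gripper's body presses on something with over 40 N, if the wrist force passes 120 N, or if a joint passes its speed limit or range.

## Working session

There is one attempt and no reset: what is moved stays moved. The work goes in short steps, Python scripts to look and compute and a shell command to move; the robot and the scene stay as the last step left them, time stands still between calls to the robot, and variables do not carry over. Pictures are saved under pics/ and viewed, at most 13 in all, crops included, and the job is handed in when it is done.

```bash
mkdir -p pics; cat > h.py <<'E'
import numpy as np, cv2
from station import sensors, cams, job, regions_of, env
from scipy.spatial.transform import Rotation as R
def cam(n):
    c=cams.read_camera(n); f=240/np.tan(np.radians(c["vfov"])/2)
    c["K"]=np.array([[f,0,c["cx"]],[0,f,c["cy"]],[0,0,1]]); c["R"]=cv2.Rodrigues(np.array(c["rvec"],float))[0]; c["t"]=np.array(c["tvec"],float).ravel(); return c
def onplane(c,uv,z):
    uv=np.atleast_2d(np.array(uv,float)); d=np.c_[uv,np.ones(len(uv))]@np.linalg.inv(c["K"]).T@c["R"]; o=-c["R"].T@c["t"]
    return o+d*((z-o[2])/d[:,2])[:,None]
def proj(c,p):
    p=np.atleast_2d(p)@c["R"].T+c["t"]; q=p@c["K"].T; return q[:,:2]/q[:,2:]
def save(c,n): cv2.imwrite("pics/"+n,cv2.cvtColor(c["image"],cv2.COLOR_RGB2BGR))
E
python3 - <<'E'
from h import *
o=sensors.get_obs(); print(o["t"],o["ee_pos"],o["tcp_rot"],o["q"],env.grasp_offset)
ims=[]
for n in ["scene","side"]:
    c=cam(n); ims.append(c["image"]); save(c,n+"0.png")
    print(n,-c["R"].T@c["t"])
    for th,z in [("shaker",.05),("grip",.09),("tray",.02),("sanding_block",.036),("offcut_3",.032),("wax_tin",.026),("tape_measure",.058)]:
        for r in regions_of(n,th)[:2]:
            p=np.array(r["point"])[::-1]; print(th,round(r["conf"],2),p,onplane(c,p,z)[0].round(3),r["pixels"].sum())
E
```

```text
0.0 [0.16592255 0.49764407 0.23068158] [ 1.60208002e-01  9.87083014e-01 -7.12524730e-04 -1.05882576e-04] [ 1.24898256e+00  2.38766971e-01 -1.42627260e-02  1.31920720e+00
 -1.92903008e-05  1.57078540e+00] 0.0187
scene [-0.56442266 -0.92103879  1.23152792]
shaker 0.69 [395.8 296.6] [ 0.468 -0.327  0.05 ] 1149
shaker 0.69 [227.1 201.6] [0.453 0.355 0.05 ] 239
grip 0.66 [396.3 299. ] [ 0.426 -0.353  0.09 ] 1183
tray 0.83 [296.4 229.9] [0.525 0.106 0.02 ] 2978
sanding_block 0.6 [417.5 354.8] [ 0.347 -0.482  0.036] 944
offcut_3 0.86 [199.5 205. ] [0.392 0.429 0.032] 288
wax_tin 0.57 [229.1 202.6] [0.474 0.372 0.026] 267
tape_measure 0.47 [280.6 179.9] [0.658 0.305 0.058] 190
tape_measure 0.45 [228.1 200.9] [0.451 0.347 0.058] 327
side [0.3946475  1.04518326 0.96628036]
shaker 0.86 [349.3 200.3] [ 0.481 -0.286  0.05 ] 558
grip 0.81 [351.9 203.3] [ 0.466 -0.211  0.09 ] 565
grip 0.36 [247.6 332.4] [0.67  0.388 0.09 ] 503
tray 0.83 [316.5 282.8] [0.538 0.122 0.02 ] 3935
sanding_block 0.62 [383.9 184.4] [ 0.358 -0.437  0.036] 387
offcut_3 0.7 [346.1 390.9] [0.412 0.475 0.032] 857
wax_tin 0.74 [322.3 364.1] [0.479 0.407 0.026] 616
tape_measure 0.77 [249.8 333.6] [0.674 0.366 0.058] 418
tape_measure 0.66 [386.4 181.8] [ 0.35  -0.422  0.058] 392
```

```bash
python3 - <<'E'
from h import *
a=cv2.imread("pics/scene0.png")[150:400,160:480]; b=cv2.imread("pics/side0.png")[150:400,200:440]
cv2.imwrite("pics/both0.png",np.vstack([cv2.resize(a,(384*1,300)),cv2.resize(b,(384,300))])) if 0 else cv2.imwrite("pics/both0.png",np.hstack([cv2.resize(a,None,fx=1.4,fy=1.4,interpolation=2),cv2.resize(b,None,fx=1.4,fy=1.4,interpolation=2)]))
E
```

```text
(no output)
```

View pics/both0.png

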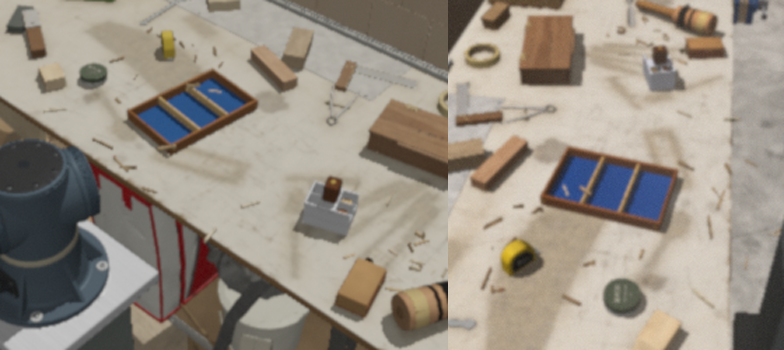

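The scene picture shows the tray (about 190,110 in the left half) with its long axis running away from the robot. The shaker is at about (330,205) in the left half, with the grip on top and no clutter close to it.

```bash
cat >> h.py <<'E'
def go(p,Rt=None):
    "print shift/turn (tool axes of commanded~measured pose) to reach TCP p, orientation Rt"
    o=sensors.get_obs(); R0=R.from_quat(o["tcp_rot"])
    t=R0.inv().apply(np.array(p)-o["ee_pos"])*100
    r=(R0.inv()*Rt).as_rotvec() if Rt is not None else np.zeros(3)
    print("translation",t.round(2),"rot",r.round(3),"t",round(o["t"],2))
def down(yaw): # tool y axis at world angle yaw, z down
    y=np.array([np.cos(yaw),np.sin(yaw),0]); z=np.array([0,0,-1.]); return R.from_matrix(np.c_[np.cross(y,z),y,z])
E
python3 - <<'E'
from h import *
R0=R.from_quat(sensors.get_obs()["tcp_rot"]); print(R0.as_matrix().round(3))
go([0.45,-0.27,0.26],R.from_euler('z',-1.8)*R0)
for n in ["scene","side"]:
    c=cam(n); r=regions_of(n,"tray")[0]; ys,xs=np.nonzero(r["pixels"])
    P=onplane(c,np.c_[xs,ys],0.027)[:,:2]; b=cv2.minAreaRect((P*1000).astype(np.float32)); print(n,b)
E
```

```text
[[-0.949  0.316 -0.   ]
 [ 0.316  0.949 -0.   ]
 [ 0.    -0.    -1.   ]]
translation [-51.23 -63.88  -2.87] rot [-0.   0.   1.8] t 0.8
scene ((532.9503784179688, 105.58785247802734), (198.58534240722656, 277.382568359375), 82.63114166259766)
side ((540.4395141601562, 128.13473510742188), (189.56399536132812, 266.44476318359375), 81.8353271484375)
```

```bash
R='{"translation":[-29,-22,-3],"rot":[0,0,0.9],"grip":8.5}'; python3 -m handwheel '[{"translation":[-51,-64,-3],"rot":[0,0,1.8],"grip":8.5},{"translation":[-51,-64,-3],"rot":[0,0,1.8],"grip":8.5},{"translation":[-51,-64,-3],"rot":[0,0,1.8],"grip":8.5},{"translation":[-51,-64,-3],"rot":[0,0,1.8],"grip":8.5},{"translation":[-51,-64,-3],"rot":[0,0,1.8],"grip":8.5},{"translation":[-51,-64,-3],"rot":[0,0,1.8],"grip":8.5},{"translation":[-51,-64,-3],"rot":[0,0,1.8],"grip":8.5},{"translation":[-51,-64,-3],"rot":[0,0,1.8],"grip":8.5},{"translation":[-51,-64,-3],"rot":[0,0,1.8],"grip":8.5},{"translation":[-51,-64,-3],"rot":[0,0,1.8],"grip":8.5},{"translation":[-51,-64,-3],"rot":[0,0,1.8],"grip":8.5},{"translation":[-51,-64,-3],"rot":[0,0,1.8],"grip":8.5}]'
python3 - <<'E'
from h import *
go([0.45,-0.27,0.26],down(np.arctan2(.949,.316)-1.8)); print(sensors.get_obs()["q"].round(2))
E
```

```text
t: 2.0
ee_pos: [0.3379, 0.0268, 0.2501]
tcp_rot: [0.792, 0.611, 0.001, 0.0]
force: [1.4, 0.9, -1.2]
gripper_width: 0.998
gripper_force: 0.0
translation [-25.85  18.38  -0.98] rot [ 0.001 -0.001  0.294] t 2.0
[ 0.08 -0.09 -0.33  1.33  0.    1.91]
```

```bash
python3 -m handwheel '[{"translation":[-26,18.5,-1],"rot":[0,0,0.3],"grip":8.5},{"translation":[-26,18.5,-1],"rot":[0,0,0.3],"grip":8.5},{"translation":[-26,18.5,-1],"rot":[0,0,0.3],"grip":8.5},{"translation":[-26,18.5,-1],"rot":[0,0,0.3],"grip":8.5},{"translation":[-26,18.5,-1],"rot":[0,0,0.3],"grip":8.5},{"translation":[-26,18.5,-1],"rot":[0,0,0.3],"grip":8.5},{"translation":[-26,18.5,-1],"rot":[0,0,0.3],"grip":8.5},{"translation":[-26,18.5,-1],"rot":[0,0,0.3],"grip":8.5},{"translation":[-26,18.5,-1],"rot":[0,0,0.3],"grip":8.5},{"translation":[-26,18.5,-1],"rot":[0,0,0.3],"grip":8.5}]'
python3 - <<'E'
from h import *
o=sensors.get_obs(); print(o["q"].round(2)); c=cam("wrist"); save(c,"w1.png")
print(-c["R"].T@c["t"],c["R"].T[:,2])
for th,z in [("shaker",.03),("grip",.10)]:
    for r in regions_of("wrist",th)[:2]:
        p=np.array(r["point"])[::-1]; print(th,r["conf"],p,onplane(c,p,z)[0],r["pixels"].sum())
E
```

```text
t: 2.83
ee_pos: [0.4525, -0.2702, 0.2589]
tcp_rot: [0.873, 0.487, -0.0, -0.001]
force: [-1.1, 0.0, -0.7]
gripper_width: 0.993
gripper_force: 0.0
[-0.54  0.24  0.05  1.39 -0.    1.59]
[ 0.49768638 -0.19873162  0.39979433] [-0.17192691 -0.2760475  -0.94564206]
shaker 0.73 [355.5 230.6] [ 0.47828239 -0.32226229  0.03      ] 4910
grip 0.69 [357.9 231.9] [ 0.48320584 -0.30111151  0.1       ] 4886
```

View pics/w1.png

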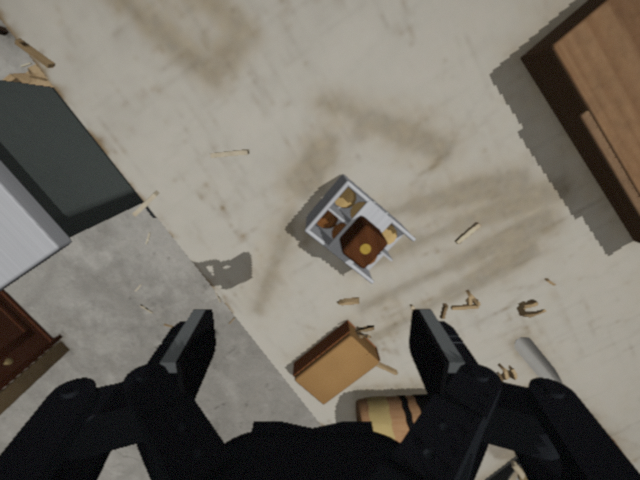

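The wrist picture shows the shaker near (360,232). Its closed end is at the upper left, with wall-top corners about (345,177) and (308,224). The mouth is at the lower right, about (413,238) and (372,282), and the grip top with its yellow dot is at (365,249).

```bash
python3 - <<'E'
from h import *
from scipy.optimize import least_squares
c=cam("wrist")
P=onplane(c,[(345,177),(308,224),(372,282),(413,238)],.06); print(P.round(4), onplane(c,[(365,249)],.102))
m=(P[2]+P[3]-P[0]-P[1])/2; print("mouth dir",np.degrees(np.arctan2(m[1],m[0])),np.linalg.norm(m),"ctr",P.mean(0))
# project model for check: world model with origin, yaw(x axis)
yaw=np.arctan2(-m[1],-m[0]); ctr=P.mean(0)[:2]
def W(p): p=np.atleast_2d(p); cs,s=np.cos(yaw),np.sin(yaw); return np.c_[ctr[0]+cs*p[:,0]-s*p[:,1],ctr[1]+s*p[:,0]+cs*p[:,1],p[:,2]]
im=cv2.cvtColor(c["image"],cv2.COLOR_RGB2BGR).copy()
im=cv2.resize(im[150:310,270:450],None,fx=4,fy=4,interpolation=2)
def dr(pts,col):
    q=((proj(c,W(pts))-[270,150])*4).astype(int); cv2.polylines(im,[q.reshape(-1,1,2)],True,col,1)
bx=lambda a,b,w,z:[(a,-w,z),(b,-w,z),(b,w,z),(a,w,z)]
dr(bx(-.047,.047,.0335,.06),(0,255,0)); dr(bx(-.047,.047,.0335,0),(255,255,0)); dr(bx(-.013,.017,.018,.102),(0,0,255))
cv2.imwrite("pics/w1b.png",cv2.resize(im,(640,570)))
E
```

```text
[[ 0.4978 -0.2568  0.06  ]
 [ 0.4415 -0.2786  0.06  ]
 [ 0.4663 -0.371   0.06  ]
 [ 0.5267 -0.3488  0.06  ]] [[ 0.48055933 -0.31646977  0.102     ]]
mouth dir -73.77853406836478 0.0960424365746593 ctr [ 0.48310453 -0.31382054  0.06      ]
```

View pics/w1b.png

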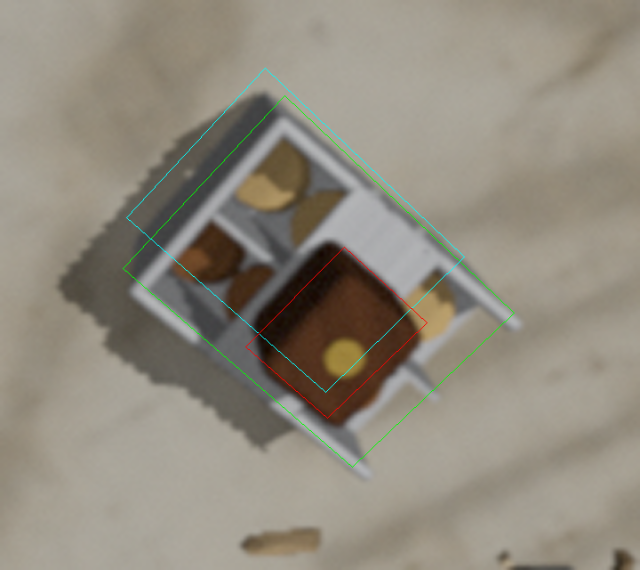

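The overlay sits 3–5 mm off the shaker, so I correct its centre to about (0.483,-0.3185). Shaker x points at about 106°. I'll grasp with the fingers closing along shaker y, going above first.

```bash
python3 - <<'E'
from h import *
go([0.482,-0.3165,0.16],down(np.radians(16)))
E
```

```text
translation [-2.58  5.08 10.  ] rot [ 0.     0.    -0.829] t 3.03
```

```bash
python3 -m handwheel '[{"translation":[-0.7,1.3,2.5],"rot":[0,0,-0.2],"grip":8.5},{"translation":[-1.4,2.6,5],"rot":[0,0,-0.4],"grip":8.5},{"translation":[-2,4,8],"rot":[0,0,-0.6],"grip":8.5},{"translation":[-2.6,5.1,10],"rot":[0,0,-0.83],"grip":8.5},{"translation":[-2.6,5.1,10],"rot":[0,0,-0.83],"grip":8.5},{"translation":[-2.6,5.1,10],"rot":[0,0,-0.83],"grip":8.5},{"translation":[-2.6,5.1,10],"rot":[0,0,-0.83],"grip":8.5},{"translation":[-2.6,5.1,10],"rot":[0,0,-0.83],"grip":8.5},{"translation":[-2.6,5.1,10],"rot":[0,0,-0.83],"grip":8.5}]'
python3 - <<'E'
from h import *
go([0.482,-0.3165,0.065],down(np.radians(16)))
c=cam("wrist")
ctr=np.array([.483,-.3185]); yaw=np.radians(106)
def W(p): p=np.atleast_2d(p); cs,s=np.cos(yaw),np.sin(yaw); return np.c_[ctr[0]+cs*p[:,0]-s*p[:,1],ctr[1]+s*p[:,0]+cs*p[:,1],p[:,2]]
im=cv2.cvtColor(c["image"],cv2.COLOR_RGB2BGR).copy()
def dr(pts,col): cv2.polylines(im,[proj(c,W(pts)).astype(int).reshape(-1,1,2)],True,col,1)
bx=lambda a,b,w,z:[(a,-w,z),(b,-w,z),(b,w,z),(a,w,z)]
dr(bx(-.047,.047,.0335,.06),(0,255,0)); dr(bx(-.013,.017,.018,.102),(0,0,255))
cv2.imwrite("pics/w2.png",im)
E
```

```text
t: 3.78
ee_pos: [0.4824, -0.317, 0.1602]
tcp_rot: [0.603, 0.798, -0.0, 0.0]
force: [0.9, 0.6, -0.5]
gripper_width: 0.999
gripper_force: 0.0
translation [ 0.06 -0.03  9.52] rot [ 0.     0.001 -0.002] t 3.78
```

View pics/w2.png

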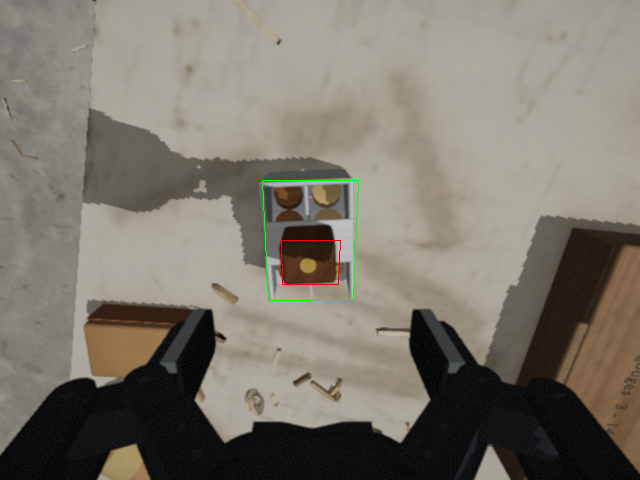

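The model overlay fits the shaker: the grip-top disc at (308,266) lies within the red outline. Next I descend and close.

```bash
python3 -m handwheel '[{"translation":[0,0,3],"rot":[0,0,0],"grip":8.5},{"translation":[0,0,6],"rot":[0,0,0],"grip":8.5},{"translation":[0,0,8],"rot":[0,0,0],"grip":8.5},{"translation":[0,0,9],"rot":[0,0,0],"grip":8.5},{"translation":[0,0,9.5],"rot":[0,0,0],"grip":8.5},{"translation":[0,0,9.5],"rot":[0,0,0],"grip":6},{"translation":[0,0,9.5],"rot":[0,0,0],"grip":5},{"translation":[0,0,9.5],"rot":[0,0,0],"grip":4.2},{"translation":[0,0,9.5],"rot":[0,0,0],"grip":3.8},{"translation":[0,0,9.5],"rot":[0,0,0],"grip":3.4},{"translation":[0,0,9.5],"rot":[0,0,0],"grip":3},{"translation":[0,0,9.5],"rot":[0,0,0],"grip":3}]' 80
python3 -m handwheel '[{"translation":[0,0,0],"rot":[0,0,0],"grip":2.8},{"translation":[0,0,0],"rot":[0,0,0],"grip":2.8},{"translation":[0,0,-0.3],"rot":[0,0,0],"grip":2.8},{"translation":[0,0,-1],"rot":[0,0,0],"grip":2.8},{"translation":[0,0,-2],"rot":[0,0,0],"grip":2.8},{"translation":[0,0,-3],"rot":[0,0,0],"grip":2.8},{"translation":[0,0,-4],"rot":[0,0,0],"grip":2.8},{"translation":[0,0,-5],"rot":[0,0,0],"grip":2.8},{"translation":[0,0,-5.7],"rot":[0,0,0],"grip":2.8},{"translation":[0,0,-6],"rot":[0,0,0],"grip":2.8},{"translation":[0,0,-6],"rot":[0,0,0],"grip":2.8}]' 80
```

```text
t: 4.83
ee_pos: [0.4827, -0.3184, 0.0659]
tcp_rot: [0.602, 0.798, -0.0, 0.001]
force: [-2.0, -0.4, 5.8]
gripper_width: 0.412
gripper_force: 78.2
t: 5.75
ee_pos: [0.4828, -0.3181, 0.1257]
tcp_rot: [0.602, 0.799, 0.0, 0.001]
force: [-0.2, 0.3, -2.8]
gripper_width: 0.413
gripper_force: 79.5
```

```bash
cat > tray.py <<'E'
from h import *
from scipy.optimize import minimize
V=[]
for n in ["scene","side"]:
    c=cam(n); m=regions_of(n,"tray")[0]["pixels"]; V.append((c,m))
def corners(x,y,a,z):
    s=np.array([(-.0835,-.131),(.0835,-.131),(.0835,.131),(-.0835,.131)]); cs,sn=np.cos(a),np.sin(a)
    return np.c_[x+cs*s[:,0]-sn*s[:,1],y+sn*s[:,0]+cs*s[:,1],np.full(4,z)]
def cost(p,per=False):
    out=[]
    for c,m in V:
        q=np.r_[proj(c,np.array(corners(*p,0))),proj(c,corners(*p,.029))]
        h=cv2.convexHull((q*8).astype(np.float32)); big=np.zeros((480,640),np.uint8)
        cv2.fillConvexPoly(big,np.round(h).astype(np.int32),255,lineType=cv2.LINE_AA,shift=3)
        M=cv2.GaussianBlur(m.astype(np.float32),(0,0),1); B=cv2.GaussianBlur(big/255.,(0,0),1)
        out.append(np.abs(M-B).sum()/m.sum())
    return out if per else sum(out)
best=min((minimize(cost,[x,y,np.radians(82.5)],method="Nelder-Mead",options=dict(initial_simplex=np.array([[x,y,1.44],[x+.02,y,1.44],[x,y+.02,1.44],[x,y,1.5]]))) for x in(.53,.54) for y in (.11,.125)),key=lambda r:r.fun)
print(best.x.round(4),np.degrees(best.x[2]),cost(best.x,1))
E
python3 tray.py
```

```text
[0.5417 0.1154 1.4203] 81.37439309494304 [np.float64(0.05036517670219427), np.float64(0.11311898984291609)]
```

```bash
cat >> h.py <<'E'
TC=np.array([.541,.1155]); TY=np.radians(81.7)
def tx(): return np.array([np.cos(TY),np.sin(TY),0])
def ty(): return np.array([-np.sin(TY),np.cos(TY),0])
def bay(k): return np.r_[TC,.005]+ty()*.084*(1-k)
def pose(k,th,fwd=.065,h=.07,dlat=0):
    "TCP pos and rotation for lip at bay k, tip th deg"
    lip=bay(k)+tx()*fwd+np.array([0,0,h])+ty()*dlat
    Rw=R.from_rotvec(-ty()*-1*np.radians(th)*-1) # placeholder sign fixed below
    ax=ty(); Rw=R.from_rotvec(ax*np.radians(-th))  # mouth (-x) goes down
    return lip+Rw.apply(tx()*.047+np.array([0,0,.037])), Rw*down(TY-np.pi/2)
E
python3 - <<'E'
from h import *
Rw=R.from_rotvec(ty()*np.radians(-20)); print("mouth dir z",Rw.apply(-tx()))
for k in (2,1,0): print(k,bay(k).round(3),pose(k,0)[0].round(3)); go(*pose(k,0))
p,r=pose(2,0); p[2]=.15; go(p,r)
E
```

```text
mouth dir z [-0.13565046 -0.92985008 -0.34202014]
2 [0.624 0.103 0.005] [0.64  0.214 0.112]
translation [46.77 29.87  1.22] rot [-0.001 -0.001  0.424] t 5.95
1 [0.541 0.116 0.005] [0.557 0.226 0.112]
translation [50.22 22.21  1.23] rot [-0.001 -0.001  0.424] t 5.95
0 [0.458 0.128 0.005] [0.474 0.238 0.112]
translation [53.68 14.55  1.24] rot [-0.001 -0.001  0.424] t 5.95
translation [46.77 29.86 -2.58] rot [-0.001 -0.001  0.424] t 5.95
```

```bash
python3 -m handwheel '[{"translation":[0.4,0.3,-0.1],"rot":[0,0,0],"grip":2.8},{"translation":[1.3,0.8,-0.3],"rot":[0,0,0],"grip":2.8},{"translation":[2.6,1.6,-0.6],"rot":[0,0,0],"grip":2.8},{"translation":[4.3,2.7,-0.9],"rot":[0,0,0],"grip":2.8},{"translation":[6,3.8,-1.2],"rot":[0,0,0],"grip":2.8},{"translation":[7.7,4.9,-1.5],"rot":[0,0,0],"grip":2.8},{"translation":[9.4,6,-1.8],"rot":[0,0,0],"grip":2.8},{"translation":[11.1,7.1,-2.1],"rot":[0,0,0],"grip":2.8},{"translation":[12.8,8.2,-2.3],"rot":[0,0,0],"grip":2.8},{"translation":[14.5,9.2,-2.5],"rot":[0,0,0],"grip":2.8},{"translation":[16.2,10.3,-2.6],"rot":[0,0,0],"grip":2.8},{"translation":[17.9,11.4,-2.6],"rot":[0,0,0],"grip":2.8}]'
python3 -m handwheel '[{"translation":[1.7,1.1,0],"rot":[0,0,0.015],"grip":2.8},{"translation":[3.4,2.2,0],"rot":[0,0,0.04],"grip":2.8},{"translation":[5.1,3.3,0],"rot":[0,0,0.08],"grip":2.8},{"translation":[6.8,4.4,0],"rot":[0,0,0.12],"grip":2.8},{"translation":[8.5,5.4,0],"rot":[0,0,0.16],"grip":2.8},{"translation":[10.2,6.5,0],"rot":[0,0,0.2],"grip":2.8},{"translation":[11.9,7.6,0],"rot":[0,0,0.24],"grip":2.8},{"translation":[13.6,8.7,0],"rot":[0,0,0.28],"grip":2.8},{"translation":[15.3,9.8,0],"rot":[0,0,0.32],"grip":2.8},{"translation":[17,10.9,0],"rot":[0,0,0.36],"grip":2.8},{"translation":[18.7,12,0],"rot":[0,0,0.4],"grip":2.8},{"translation":[20.4,13,0],"rot":[0,0,0.42],"grip":2.8}]'
python3 - <<'E'
from h import *
p,r=pose(2,0); p[2]=.15; go(p,r)
E
```

```text
t: 6.95
ee_pos: [0.5427, -0.1125, 0.151]
tcp_rot: [0.602, 0.799, 0.0, 0.0]
force: [0.7, 0.2, -3.9]
gripper_width: 0.416
gripper_force: 79.5
t: 7.95
ee_pos: [0.6111, 0.1195, 0.1505]
tcp_rot: [0.756, 0.655, -0.0, -0.0]
force: [0.3, -0.1, -3.0]
gripper_width: 0.415
gripper_force: 79.5
translation [9.79 1.54 0.05] rot [-0.     0.     0.002] t 7.95
```

```bash
python3 -m handwheel '[{"translation":[1.9,0.4,0],"rot":[0,0,0],"grip":2.8},{"translation":[3.7,0.7,0],"rot":[0,0,0],"grip":2.8},{"translation":[5.2,0.9,0],"rot":[0,0,0],"grip":2.8},{"translation":[6.5,1.1,0],"rot":[0,0,0],"grip":2.8},{"translation":[7.6,1.3,0],"rot":[0,0,0],"grip":2.8},{"translation":[8.4,1.4,0],"rot":[0,0,0],"grip":2.8},{"translation":[9,1.5,0],"rot":[0,0,0],"grip":2.8},{"translation":[9.4,1.5,0],"rot":[0,0,0],"grip":2.8},{"translation":[9.4,1.5,0],"rot":[0,0,0],"grip":2.8},{"translation":[9.4,1.5,0],"rot":[0,0,0],"grip":2.8}]'
python3 - <<'E'
from h import *
go(*pose(2,0)); print(sensors.get_obs()["q"].round(2))
c=cam("wrist"); im=cv2.cvtColor(c["image"],cv2.COLOR_RGB2BGR).copy()
for k in range(3):
    b=bay(k); q=[b+tx()*sx*.0765+ty()*sy*.039+[0,0,.022] for sx,sy in((-1,-1),(1,-1),(1,1),(-1,1))]
    cv2.polylines(im,[proj(c,np.array(q)).astype(int).reshape(-1,1,2)],True,(0,255,0),1)
cv2.imwrite("pics/w3.png",im)
for r in regions_of("wrist","tray")[:1]: print(r["conf"],r["point"])
E
```

```text
t: 8.78
ee_pos: [0.6394, 0.2082, 0.1506]
tcp_rot: [0.755, 0.655, -0.0, 0.0]
force: [-0.4, 0.4, -3.9]
gripper_width: 0.408
gripper_force: 79.6
translation [0.61 0.01 3.86] rot [-0.     0.     0.004] t 8.78
[ 0.31  0.52  0.22  1.27 -0.    2.03]
0.97 [313.2, 154.8]
```

View pics/w3.png

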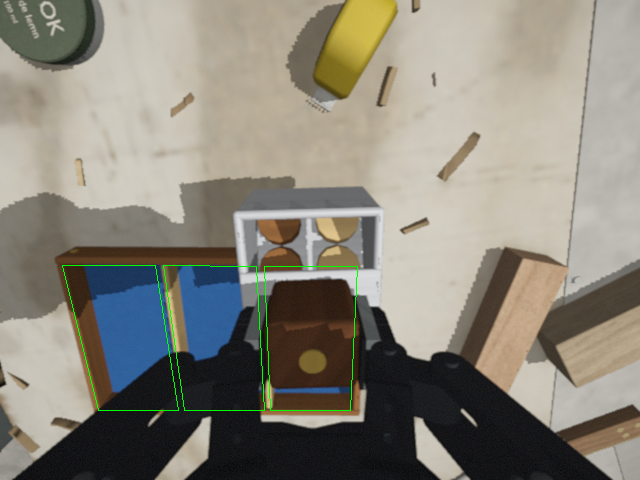

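```bash
python3 -c "
import cv2
im=cv2.imread('pics/w3.png')[235:430,50:390]; cv2.imwrite('pics/w3c.png',cv2.resize(im,None,fx=2.3,fy=2.3,interpolation=2))"
```

```text
(no output)
```

View pics/w3c.png

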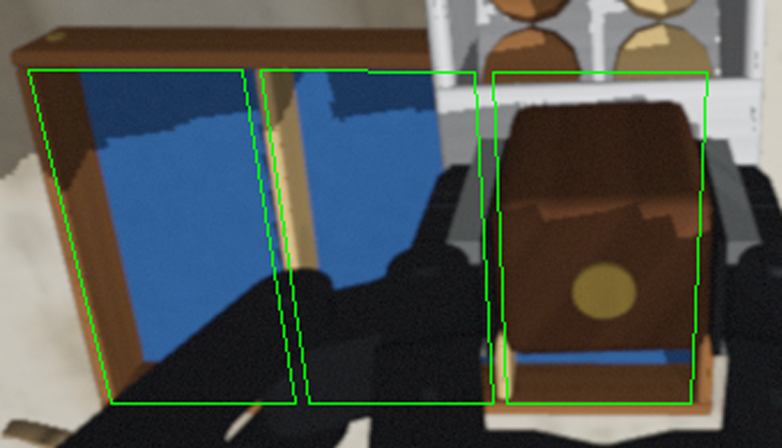

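The corrected overlay agrees to about 2 mm, with the tray slightly further in world +x. The plugs show at (278,228) and (337,228), so they are still aboard. Now I descend to the pour height.

```bash
sed -i 's/^TC=.*/TC=np.array([.543,.1152]); TY=np.radians(81.7)/' h.py
cat >> h.py <<'E'
def tab(k0,th0,steps,**kw):
    "rows relative to pose(k0,th0): steps list of (k,th)"
    p0,r0=pose(k0,th0,**kw)
    for k,th in steps:
        p,r=pose(k,th,**kw); print(k,th,(r0.inv().apply(p-p0)*100).round(2),(r0.inv()*r).as_rotvec().round(3))
E
python3 -m handwheel '[{"translation":[0.1,0,0.3],"rot":[0,0,0],"grip":2.8},{"translation":[0.2,0.1,1],"rot":[0,0,0],"grip":2.8},{"translation":[0.4,0.2,2],"rot":[0,0,0],"grip":2.8},{"translation":[0.6,0.2,3],"rot":[0,0,0],"grip":2.8},{"translation":[0.6,0.2,3.6],"rot":[0,0,0],"grip":2.8},{"translation":[0.6,0.2,3.9],"rot":[0,0,0],"grip":2.8},{"translation":[0.6,0.2,3.9],"rot":[0,0,0],"grip":2.8},{"translation":[0.6,0.2,3.9],"rot":[0,0,0],"grip":2.8}]'
python3 - <<'E'
from h import *
go(*pose(2,0)); tab(2,0,[(2,t) for t in (1,3,5,7,9,11,12.5,14,15.5,17,18.5,20)]); tab(2,20,[(2,21),(2,10),(1,10),(1,20)]);tab(1,10,[(1,20),(1,33),(1,10),(0,10)])
E
```

```text
t: 9.55
ee_pos: [0.6422, 0.2141, 0.1114]
tcp_rot: [0.755, 0.656, -0.0, -0.0]
force: [0.6, -0.5, -3.5]
gripper_width: 0.412
gripper_force: 79.6
translation [-0.02  0.01 -0.06] rot [-0.     0.     0.004] t 9.55
2 1 [-0.07 -0.   -0.08] [ 0.     0.017 -0.   ]
2 3 [-0.2  -0.   -0.24] [0.    0.052 0.   ]
2 5 [-0.34 -0.   -0.4 ] [0.    0.087 0.   ]
2 7 [-0.49  0.   -0.55] [ 0.     0.122 -0.   ]
2 9 [-0.64 -0.   -0.69] [0.    0.157 0.   ]
2 11 [-0.79 -0.   -0.83] [0.    0.192 0.   ]
2 12.5 [-0.91 -0.   -0.93] [ 0.     0.218 -0.   ]
2 14 [-1.03 -0.   -1.03] [ 0.     0.244 -0.   ]
2 15.5 [-1.16  0.   -1.12] [0.    0.271 0.   ]
2 17 [-1.29  0.   -1.21] [0.    0.297 0.   ]
2 18.5 [-1.42  0.   -1.3 ] [0.    0.323 0.   ]
2 20 [-1.55  0.   -1.38] [0.    0.349 0.   ]
2 21 [-0.07 -0.   -0.08] [0.    0.017 0.   ]
2 10 [ 0.57 -0.    0.87] [ 0.    -0.175  0.   ]
1 10 [ 0.57 -8.4   0.87] [ 0.    -0.175  0.   ]
1 20 [ 0.  -8.4  0. ] [0. 0. 0.]
1 20 [-0.71  0.   -0.76] [ 0.     0.175 -0.   ]
1 33 [-1.82 -0.   -1.54] [ 0.     0.401 -0.   ]
1 10 [0. 0. 0.] [0. 0. 0.]
0 10 [ 0.  -8.4  0. ] [0. 0. 0.]
```

```bash
python3 -m handwheel '[{"translation":[-0.1,0,-0.1],"rot":[0,0.017,0],"grip":2.8},{"translation":[-0.2,0,-0.25],"rot":[0,0.05,0],"grip":2.8},{"translation":[-0.35,0,-0.4],"rot":[0,0.087,0],"grip":2.8},{"translation":[-0.5,0,-0.55],"rot":[0,0.12,0],"grip":2.8},{"translation":[-0.65,0,-0.7],"rot":[0,0.157,0],"grip":2.8},{"translation":[-0.8,0,-0.85],"rot":[0,0.19,0],"grip":2.8},{"translation":[-0.9,0,-0.95],"rot":[0,0.218,0],"grip":2.8},{"translation":[-1.05,0,-1.05],"rot":[0,0.244,0],"grip":2.8},{"translation":[-1.15,0,-1.1],"rot":[0,0.27,0],"grip":2.8},{"translation":[-1.3,0,-1.2],"rot":[0,0.297,0],"grip":2.8},{"translation":[-1.4,0,-1.3],"rot":[0,0.323,0],"grip":2.8},{"translation":[-1.55,0,-1.4],"rot":[0,0.349,0],"grip":2.8}]'
python3 -m handwheel '[{"translation":[-0.05,0,-0.05],"rot":[0,0.01,0],"grip":2.8},{"translation":[-0.05,0,-0.05],"rot":[0,0.01,0],"grip":2.8},{"translation":[-0.05,0,-0.05],"rot":[0,0.01,0],"grip":2.8},{"translation":[-0.05,0,-0.05],"rot":[0,0.01,0],"grip":2.8},{"translation":[-0.05,0,-0.05],"rot":[0,0.01,0],"grip":2.8},{"translation":[-0.05,0,-0.05],"rot":[0,0.01,0],"grip":2.8},{"translation":[-0.05,0,-0.05],"rot":[0,0.01,0],"grip":2.8},{"translation":[-0.05,0,-0.05],"rot":[0,0.01,0],"grip":2.8},{"translation":[-0.05,0,-0.05],"rot":[0,0.01,0],"grip":2.8},{"translation":[-0.05,0,-0.05],"rot":[0,0.01,0],"grip":2.8}]'
cat > look.py <<'E'
from h import *
import sys
k=int(sys.argv[1]); th=float(sys.argv[2]); go(*pose(k,th)); print("q",sensors.get_obs()["q"].round(2))
ims=[]
for n in ("scene","side","wrist"):
    c=cam(n)
    for i in range(6):
        for r in regions_of(n,f"plug{i}")[:6 if i==0 else 0]:
            p=np.array(r["point"])[::-1]; w=onplane(c,p,.015)[0]-np.r_[TC,0]; print(n,round(r["conf"],2),p.round(),"tray xy mm",(1000*np.array([w@tx(),w@ty()])).round(),r["pixels"].sum())
    im=cv2.cvtColor(c["image"],cv2.COLOR_RGB2BGR)
    if n=="scene": im=cv2.resize(im[190:300,230:360],(390,330),interpolation=2)
    elif n=="side": im=cv2.resize(im[235:335,255:375],(396,330),interpolation=2)
    else: continue
    ims.append(im)
cv2.imwrite(f"pics/look{sys.argv[3]}.png",np.hstack(ims))
E
python3 look.py 2 20 a
```

```text
t: 10.55
ee_pos: [0.6404, 0.1984, 0.1266]
tcp_rot: [0.744, 0.645, 0.132, -0.114]
force: [0.1, -0.6, -3.1]
gripper_width: 0.415
gripper_force: 79.5
t: 11.38
ee_pos: [0.64, 0.1983, 0.1259]
tcp_rot: [0.743, 0.645, 0.135, -0.117]
force: [-0.3, -0.4, -2.9]
gripper_width: 0.413
gripper_force: 79.5
translation [ 0.03 -0.    0.02] rot [-0.001 -0.01   0.004] t 11.38
q [ 0.15  0.46 -0.01  0.99  0.34  1.88]
side 0.36 [272. 283.] tray xy mm [  42. -126.] 1035
wrist 0.86 [336. 228.] tray xy mm [ 143. -104.] 933
wrist 0.76 [282. 231.] tray xy mm [140. -61.] 943
wrist 0.71 [335. 258.] tray xy mm [ 119. -103.] 834
wrist 0.63 [281. 261.] tray xy mm [116. -61.] 887
wrist 0.62 [332. 387.] tray xy mm [  18. -101.] 53
wrist 0.41 [296. 388.] tray xy mm [ 17. -73.] 79
```

View pics/looka.png

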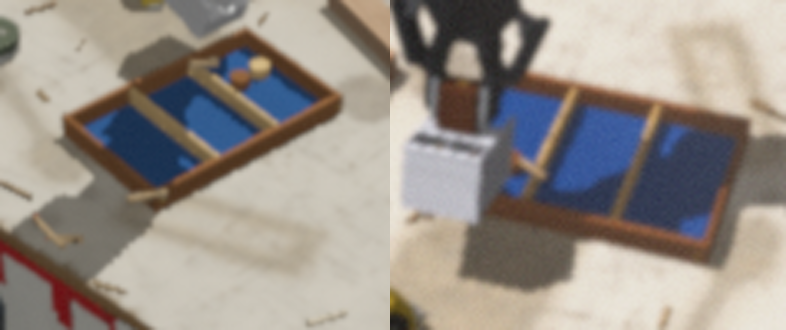

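The scene picture (left half) shows two plugs in bay2, at (240,77) and (260,66). The wrist view shows the other four still aboard. I tip back and shift to bay1.

```bash
python3 -m handwheel '[{"translation":[0.15,-0.3,0.2],"rot":[0,-0.04,0],"grip":2.8},{"translation":[0.3,-1,0.45],"rot":[0,-0.09,0],"grip":2.8},{"translation":[0.5,-2,0.7],"rot":[0,-0.14,0],"grip":2.8},{"translation":[0.65,-3.2,0.95],"rot":[0,-0.185,0],"grip":2.8},{"translation":[0.65,-4.4,0.95],"rot":[0,-0.185,0],"grip":2.8},{"translation":[0.65,-5.6,0.95],"rot":[0,-0.185,0],"grip":2.8},{"translation":[0.65,-6.6,0.95],"rot":[0,-0.185,0],"grip":2.8},{"translation":[0.65,-7.4,0.95],"rot":[0,-0.185,0],"grip":2.8},{"translation":[0.65,-8,0.95],"rot":[0,-0.185,0],"grip":2.8},{"translation":[0.65,-8.4,0.95],"rot":[0,-0.185,0],"grip":2.8},{"translation":[0.65,-8.4,0.95],"rot":[0,-0.185,0],"grip":2.8},{"translation":[0.65,-8.4,0.95],"rot":[0,-0.185,0],"grip":2.8}]'
python3 - <<'E'
from h import *
go(*pose(1,10)); tab(1,10,[(1,t) for t in (12,15,18,20.5,22.5,24,25.5,27,28.5,30,31.5,33)])
E
```

```text
t: 13.43
ee_pos: [0.5585, 0.2192, 0.1195]
tcp_rot: [0.752, 0.653, 0.066, -0.057]
force: [-0.5, 0.0, -3.6]
gripper_width: 0.414
gripper_force: 79.5
translation [-0.03 -0.03 -0.02] rot [-0.     0.     0.004] t 13.43
1 12 [-0.13 -0.   -0.16] [ 0.     0.035 -0.   ]
1 15 [-0.34 -0.   -0.4 ] [0.    0.087 0.   ]
1 18 [-0.56 -0.   -0.62] [ 0.    0.14 -0.  ]
1 20.5 [-0.75  0.   -0.79] [-0.     0.183 -0.   ]
1 22.5 [-0.91 -0.   -0.93] [0.    0.218 0.   ]
1 24 [-1.03 -0.   -1.03] [ 0.     0.244 -0.   ]
1 25.5 [-1.16 -0.   -1.12] [0.    0.271 0.   ]
1 27 [-1.29 -0.   -1.21] [ 0.     0.297 -0.   ]
1 28.5 [-1.42  0.   -1.3 ] [0.    0.323 0.   ]
1 30 [-1.55 -0.   -1.38] [ 0.     0.349 -0.   ]
1 31.5 [-1.68 -0.   -1.47] [-0.     0.375 -0.   ]
1 33 [-1.82 -0.   -1.54] [ 0.     0.401 -0.   ]
```

```bash
python3 -m handwheel '[{"translation":[-0.15,0,-0.2],"rot":[0,0.035,0],"grip":2.8},{"translation":[-0.35,0,-0.4],"rot":[0,0.087,0],"grip":2.8},{"translation":[-0.6,0,-0.6],"rot":[0,0.14,0],"grip":2.8},{"translation":[-0.75,0,-0.8],"rot":[0,0.183,0],"grip":2.8},{"translation":[-0.9,0,-0.95],"rot":[0,0.218,0],"grip":2.8},{"translation":[-1.05,0,-1.05],"rot":[0,0.244,0],"grip":2.8},{"translation":[-1.15,0,-1.1],"rot":[0,0.27,0],"grip":2.8},{"translation":[-1.3,0,-1.2],"rot":[0,0.297,0],"grip":2.8},{"translation":[-1.4,0,-1.3],"rot":[0,0.323,0],"grip":2.8},{"translation":[-1.55,0,-1.4],"rot":[0,0.349,0],"grip":2.8},{"translation":[-1.7,0,-1.5],"rot":[0,0.375,0],"grip":2.8},{"translation":[-1.8,0,-1.55],"rot":[0,0.4,0],"grip":2.8}]'
python3 -m handwheel '[{"translation":[0,0,0],"rot":[0,0,0],"grip":2.8},{"translation":[0,0,0],"rot":[0,0,0],"grip":2.8},{"translation":[0,0,0],"rot":[0,0,0],"grip":2.8},{"translation":[0,0,0],"rot":[0,0,0],"grip":2.8},{"translation":[0,0,0],"rot":[0,0,0],"grip":2.8},{"translation":[0,0,0],"rot":[0,0,0],"grip":2.8},{"translation":[0,0,0],"rot":[0,0,0],"grip":2.8},{"translation":[0,0,0],"rot":[0,0,0],"grip":2.8}]'
python3 look.py 1 33 b
```

```text
t: 14.43
ee_pos: [0.5561, 0.1985, 0.1315]
tcp_rot: [0.724, 0.629, 0.214, -0.185]
force: [-0.9, 0.2, -2.8]
gripper_width: 0.414
gripper_force: 79.5
t: 15.1
ee_pos: [0.5553, 0.1993, 0.1315]
tcp_rot: [0.724, 0.629, 0.214, -0.185]
force: [1.2, 0.2, -3.5]
gripper_width: 0.41
gripper_force: 79.5
translation [-0.05 -0.   -0.05] rot [-0.002  0.002  0.004] t 15.1
q [ 0.06  0.32 -0.31  0.81  0.56  1.81]
scene 0.54 [307. 226.] tray xy mm [-15. -25.] 27
scene 0.38 [315. 214.] tray xy mm [ 21. -92.] 25
scene 0.36 [309. 216.] tray xy mm [ 22. -66.] 45
side 0.57 [283. 283.] tray xy mm [ 33. -93.] 31
side 0.29 [304. 286.] tray xy mm [ 25. -28.] 1021
wrist 0.97 [279. 231.] tray xy mm [156.  27.] 944
wrist 0.85 [336. 226.] tray xy mm [160. -21.] 1027
```

View pics/lookb.png

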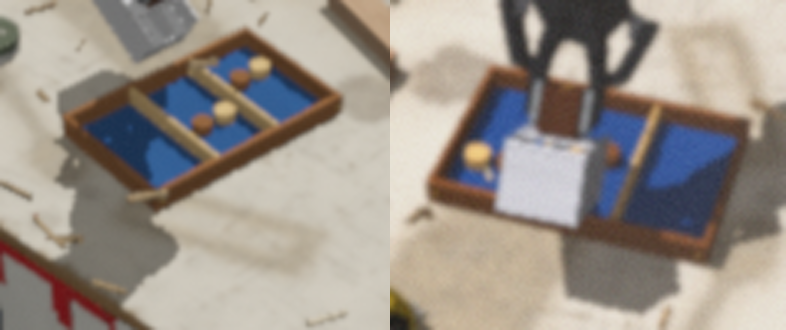

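The left half shows two plugs in bay2 and two in bay1 (202,123 and 225,112), with the last two still in the shaker. Next is bay0.

```bash
python3 - <<'E'
from h import *
tab(1,33,[(1,30),(1,26),(0,22)]); tab(0,22,[(0,t) for t in (24,27,30,32.5,34.5,36,37.5,39,40.5,42,43.5,45)])
E
python3 -m handwheel '[{"translation":[0.15,-0.3,0.2],"rot":[0,-0.04,0],"grip":2.8},{"translation":[0.3,-1,0.45],"rot":[0,-0.09,0],"grip":2.8},{"translation":[0.5,-2,0.7],"rot":[0,-0.14,0],"grip":2.8},{"translation":[0.6,-3.2,0.95],"rot":[0,-0.192,0],"grip":2.8},{"translation":[0.6,-4.4,0.95],"rot":[0,-0.192,0],"grip":2.8},{"translation":[0.6,-5.6,0.95],"rot":[0,-0.192,0],"grip":2.8},{"translation":[0.6,-6.6,0.95],"rot":[0,-0.192,0],"grip":2.8},{"translation":[0.6,-7.4,0.95],"rot":[0,-0.192,0],"grip":2.8},{"translation":[0.6,-8,0.95],"rot":[0,-0.192,0],"grip":2.8},{"translation":[0.6,-8.4,0.95],"rot":[0,-0.192,0],"grip":2.8},{"translation":[0.6,-8.4,0.95],"rot":[0,-0.192,0],"grip":2.8},{"translation":[0.6,-8.4,0.95],"rot":[0,-0.192,0],"grip":2.8}]'
python3 -c "
from h import *
go(*pose(0,22))"
```

```text
1 30 [0.19 0.   0.25] [ 0.    -0.052  0.   ]
1 26 [0.42 0.   0.6 ] [ 0.    -0.122  0.   ]
0 22 [ 0.62 -8.4   0.96] [ 0.    -0.192  0.   ]
0 24 [-0.13  0.   -0.16] [-0.     0.035 -0.   ]
0 27 [-0.34 -0.   -0.4 ] [0.    0.087 0.   ]
0 30 [-0.56 -0.   -0.62] [ 0.    0.14 -0.  ]
0 32.5 [-0.75 -0.   -0.79] [-0.     0.183  0.   ]
0 34.5 [-0.91 -0.   -0.93] [-0.     0.218 -0.   ]
0 36 [-1.03 -0.   -1.03] [-0.     0.244  0.   ]
0 37.5 [-1.16 -0.   -1.12] [-0.     0.271  0.   ]
0 39 [-1.29  0.   -1.21] [-0.     0.297  0.   ]
0 40.5 [-1.42 -0.   -1.3 ] [0.    0.323 0.   ]
0 42 [-1.55  0.   -1.38] [-0.     0.349 -0.   ]
0 43.5 [-1.68 -0.   -1.47] [-0.     0.375  0.   ]
0 45 [-1.82 -0.   -1.54] [-0.     0.401  0.   ]
t: 17.15
ee_pos: [0.4739, 0.2209, 0.1269]
tcp_rot: [0.741, 0.644, 0.144, -0.124]
force: [-0.3, 0.7, -3.3]
gripper_width: 0.414
gripper_force: 79.6
translation [ 0.01 -0.04  0.  ] rot [-0.001  0.002  0.004] t 17.15
```

```bash
python3 -m handwheel '[{"translation":[-0.15,0,-0.2],"rot":[0,0.035,0],"grip":2.8},{"translation":[-0.35,0,-0.4],"rot":[0,0.087,0],"grip":2.8},{"translation":[-0.6,0,-0.6],"rot":[0,0.14,0],"grip":2.8},{"translation":[-0.75,0,-0.8],"rot":[0,0.183,0],"grip":2.8},{"translation":[-0.9,0,-0.95],"rot":[0,0.218,0],"grip":2.8},{"translation":[-1.05,0,-1.05],"rot":[0,0.244,0],"grip":2.8},{"translation":[-1.15,0,-1.1],"rot":[0,0.27,0],"grip":2.8},{"translation":[-1.3,0,-1.2],"rot":[0,0.297,0],"grip":2.8},{"translation":[-1.4,0,-1.3],"rot":[0,0.323,0],"grip":2.8},{"translation":[-1.55,0,-1.4],"rot":[0,0.349,0],"grip":2.8},{"translation":[-1.7,0,-1.5],"rot":[0,0.375,0],"grip":2.8},{"translation":[-1.8,0,-1.55],"rot":[0,0.4,0],"grip":2.8}]'
python3 -m handwheel '[{"translation":[-0.15,0,-0.15],"rot":[0,0.03,0],"grip":2.8},{"translation":[-0.15,0,-0.15],"rot":[0,0.03,0],"grip":2.8},{"translation":[-0.15,0,-0.15],"rot":[0,0.03,0],"grip":2.8},{"translation":[-0.15,0,-0.15],"rot":[0,0.03,0],"grip":2.8},{"translation":[-0.15,0,-0.15],"rot":[0,0.03,0],"grip":2.8},{"translation":[-0.15,0,-0.15],"rot":[0,0.03,0],"grip":2.8},{"translation":[-0.15,0,-0.15],"rot":[0,0.03,0],"grip":2.8},{"translation":[-0.15,0,-0.15],"rot":[0,0.03,0],"grip":2.8}]'
python3 look.py 0 45 c
```

```text
t: 18.15
ee_pos: [0.4713, 0.1982, 0.1344]
tcp_rot: [0.698, 0.606, 0.288, -0.25]
force: [0.7, -0.5, -3.6]
gripper_width: 0.413
gripper_force: 79.6
t: 18.82
ee_pos: [0.4701, 0.1968, 0.1346]
tcp_rot: [0.694, 0.602, 0.298, -0.259]
force: [0.0, 1.0, -2.9]
gripper_width: 0.409
gripper_force: 79.7
translation [ 0.11 -0.01  0.14] rot [-0.003 -0.026  0.003] t 18.82
q [-0.05  0.24 -0.57  0.68  0.81  1.7 ]
scene 0.62 [306. 225.] tray xy mm [ -8. -29.] 31
scene 0.55 [284. 238.] tray xy mm [-13.  69.] 49
scene 0.4 [316. 212.] tray xy mm [ 28. -99.] 48
side 0.63 [288. 285.] tray xy mm [ 34. -74.] 47
side 0.53 [311. 281.] tray xy mm [ -0. -14.] 65
side 0.16 [334. 286.] tray xy mm [-2. 60.] 818
wrist 0.81 [452. 473.] tray xy mm [ -6. -11.] 334
wrist 0.79 [538. 411.] tray xy mm [ 31. -80.] 235
wrist 0.68 [566. 418.] tray xy mm [ 27. -99.] 1343
```

View pics/lookc.png

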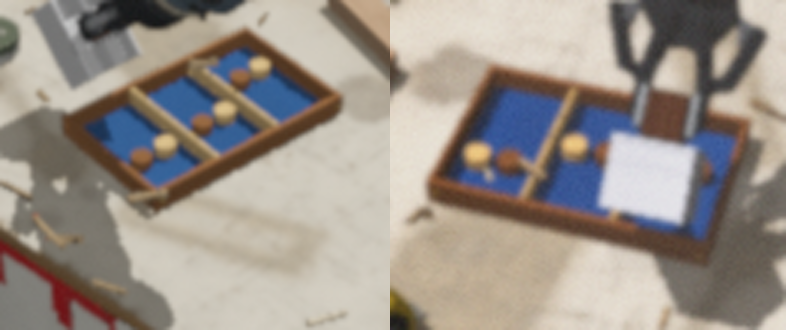

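The left half shows all six plugs in the tray, two in each bay: (142,157)/(165,146), (202,123)/(225,112) and (240,77)/(260,66). I level the shaker, raise it, and stand it on the clear bench at about (0.47,-0.16).

```bash
python3 - <<'E'
from h import *
p,r=pose(0,0); p[2]=.17; go(p,r)
E
```

```text
translation [5.47 0.   0.59] rot [-0.002 -0.812  0.004] t 19.87
```

```bash
python3 -m handwheel '[{"translation":[0.5,0,0.05],"rot":[0,-0.06,0],"grip":2.8},{"translation":[1,0,0.1],"rot":[0,-0.14,0],"grip":2.8},{"translation":[1.5,0,0.2],"rot":[0,-0.22,0],"grip":2.8},{"translation":[2.1,0,0.25],"rot":[0,-0.31,0],"grip":2.8},{"translation":[2.7,0,0.3],"rot":[0,-0.4,0],"grip":2.8},{"translation":[3.3,0,0.35],"rot":[0,-0.5,0],"grip":2.8},{"translation":[4,0,0.4],"rot":[0,-0.6,0],"grip":2.8},{"translation":[4.6,0,0.5],"rot":[0,-0.7,0],"grip":2.8},{"translation":[5.2,0,0.6],"rot":[0,-0.78,0],"grip":2.8},{"translation":[5.5,0,0.6],"rot":[0,-0.81,0],"grip":2.8},{"translation":[5.5,0,0.6],"rot":[0,-0.81,0],"grip":2.8},{"translation":[5.5,0,0.6],"rot":[0,-0.81,0],"grip":2.8}]'
python3 - <<'E'
from h import *
go([.47,-.16,.17],down(TY-np.pi/2))
E
```

```text
t: 20.87
ee_pos: [0.4758, 0.2392, 0.1697]
tcp_rot: [0.755, 0.656, 0.001, -0.001]
force: [0.7, -0.7, -3.1]
gripper_width: 0.412
gripper_force: 79.7
translation [-39.61   4.98  -0.15] rot [-0.001 -0.003  0.005] t 20.87
```

```bash
python3 -m handwheel '[{"translation":[-0.5,0.1,0],"rot":[0,0,0],"grip":2.8},{"translation":[-2,0.3,0],"rot":[0,0,0],"grip":2.8},{"translation":[-4.5,0.6,0],"rot":[0,0,0],"grip":2.8},{"translation":[-7.5,0.9,0],"rot":[0,0,0],"grip":2.8},{"translation":[-10.5,1.3,0],"rot":[0,0,0],"grip":2.8},{"translation":[-13.5,1.7,0],"rot":[0,0,0],"grip":2.8},{"translation":[-16.5,2.1,0],"rot":[0,0,0],"grip":2.8},{"translation":[-19.5,2.5,0],"rot":[0,0,0],"grip":2.8},{"translation":[-22.5,2.8,0],"rot":[0,0,0],"grip":2.8},{"translation":[-25.5,3.2,0],"rot":[0,0,0],"grip":2.8},{"translation":[-28.5,3.6,0],"rot":[0,0,0],"grip":2.8},{"translation":[-31.5,4,0],"rot":[0,0,0],"grip":2.8}]'
python3 -m handwheel '[{"translation":[-2.5,0.3,0],"rot":[0,0,0],"grip":2.8},{"translation":[-4.5,0.5,0],"rot":[0,0,0],"grip":2.8},{"translation":[-6.3,0.8,0],"rot":[0,0,0],"grip":2.8},{"translation":[-7.5,1,0],"rot":[0,0,0],"grip":2.8},{"translation":[-8,1,0],"rot":[0,0,0],"grip":2.8},{"translation":[-8,1,1],"rot":[0,0,0],"grip":2.8},{"translation":[-8,1,3],"rot":[0,0,0],"grip":2.8},{"translation":[-8,1,5],"rot":[0,0,0],"grip":2.8},{"translation":[-8,1,7],"rot":[0,0,0],"grip":2.8},{"translation":[-8,1,8.5],"rot":[0,0,0],"grip":2.8},{"translation":[-8,1,9],"rot":[0,0,0],"grip":2.8},{"translation":[-8,1,9],"rot":[0,0,0],"grip":2.8}]'
python3 - <<'E'
from h import *
go([.47,-.16,.066],down(TY-np.pi/2))
c=cam("wrist"); save(c,"w4.png")
E
```

```text
t: 21.87
ee_pos: [0.47, -0.0815, 0.1696]
tcp_rot: [0.756, 0.655, 0.001, -0.001]
force: [0.9, 1.0, -1.8]
gripper_width: 0.416
gripper_force: 79.6
t: 22.87
ee_pos: [0.4688, -0.1583, 0.0779]
tcp_rot: [0.755, 0.656, 0.0, -0.002]
force: [0.3, 0.8, -1.6]
gripper_width: 0.413
gripper_force: 79.6
translation [-0.15  0.15  1.19] rot [-0.003 -0.003  0.005] t 22.87
```

View pics/w4.png

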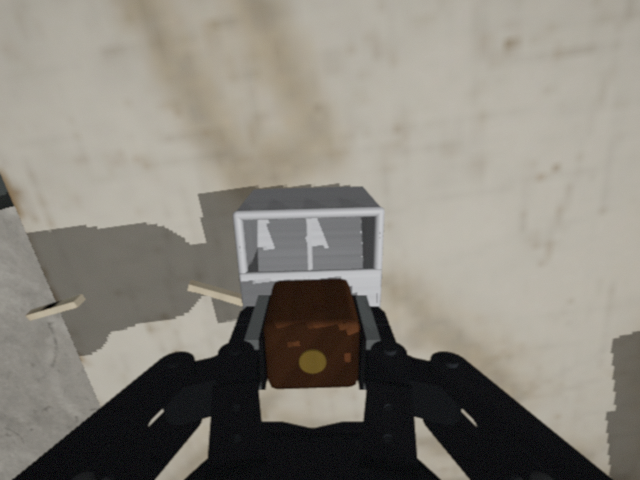

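The shaker is empty. A wood shaving at (215,295) lies close to its footprint, so I move 1.5 cm along tool +y before setting it down.

```bash
python3 -m handwheel '[{"translation":[0,0.5,0],"rot":[0,0,0],"grip":2.8},{"translation":[0,1.2,0],"rot":[0,0,0],"grip":2.8},{"translation":[0,1.7,0],"rot":[0,0,0],"grip":2.8},{"translation":[0,1.7,0.3],"rot":[0,0,0],"grip":2.8},{"translation":[0,1.7,0.6],"rot":[0,0,0],"grip":2.8},{"translation":[0,1.7,0.8],"rot":[0,0,0],"grip":2.8},{"translation":[0,1.7,0.95],"rot":[0,0,0],"grip":2.8},{"translation":[0,1.7,1.05],"rot":[0,0,0],"grip":2.8},{"translation":[0,1.7,1.1],"rot":[0,0,0],"grip":2.8},{"translation":[0,1.7,1.1],"rot":[0,0,0],"grip":2.8}]'
```

```text
t: 23.75
ee_pos: [0.4867, -0.1618, 0.0683]
tcp_rot: [0.755, 0.656, 0.001, -0.001]
force: [-0.9, 0.4, -2.3]
gripper_width: 0.415
gripper_force: 79.7
```

```bash
python3 -m handwheel '[{"translation":[0,0,0.08],"rot":[0,0,0],"grip":2.8},{"translation":[0,0,0.16],"rot":[0,0,0],"grip":2.8},{"translation":[0,0,0.22],"rot":[0,0,0],"grip":2.8},{"translation":[0,0,0.22],"rot":[0,0,0],"grip":2.8}]'
```

```text
t: 24.08
ee_pos: [0.4869, -0.1619, 0.0662]
tcp_rot: [0.755, 0.656, 0.001, -0.001]
force: [-0.7, 0.1, -3.2]
gripper_width: 0.41
gripper_force: 79.8
```

```bash
python3 -m handwheel '[{"translation":[0,0,0.05],"rot":[0,0,0],"grip":2.8},{"translation":[0,0,0.1],"rot":[0,0,0],"grip":2.8},{"translation":[0,0,0.1],"rot":[0,0,0],"grip":2.8}]'
```

```text
t: 24.33
ee_pos: [0.4869, -0.1617, 0.066]
tcp_rot: [0.755, 0.656, 0.001, -0.0]
force: [-2.6, 2.6, 6.8]
gripper_width: 0.416
gripper_force: 80.6
```

In contact with the bench. I release and retreat.

```bash
python3 -m handwheel '[{"translation":[0,0,0],"rot":[0,0,0],"grip":4.2},{"translation":[0,0,0],"rot":[0,0,0],"grip":4.6},{"translation":[0,0,0],"rot":[0,0,0],"grip":5.5},{"translation":[0,0,0],"rot":[0,0,0],"grip":7},{"translation":[0,0,0],"rot":[0,0,0],"grip":7},{"translation":[0,0,0],"rot":[0,0,0],"grip":7},{"translation":[0,0,-1],"rot":[0,0,0],"grip":7},{"translation":[0,0,-3],"rot":[0,0,0],"grip":7},{"translation":[0,0,-6],"rot":[0,0,0],"grip":7},{"translation":[0,0,-9],"rot":[0,0,0],"grip":7},{"translation":[0,0,-11],"rot":[0,0,0],"grip":7},{"translation":[0,0,-12],"rot":[0,0,0],"grip":7}]'
python3 -m handwheel '[{"translation":[0,0,-2],"rot":[0,0,0],"grip":7},{"translation":[0,0,-3],"rot":[0,0,0],"grip":7},{"translation":[0,0,-3],"rot":[0,0,0],"grip":7},{"translation":[0,0,-3],"rot":[0,0,0],"grip":7}]'
python3 - <<'E'
from h import *
a=cam("scene"); b=cam("side")
cv2.imwrite("pics/end.png",cv2.cvtColor(np.hstack([cv2.resize(a["image"][170:390,190:480],(390,296),interpolation=2),cv2.resize(b["image"][170:370,230:430],(396,296),interpolation=2)]),cv2.COLOR_RGB2BGR))
E
```

```text
t: 25.33
ee_pos: [0.488, -0.1625, 0.1888]
tcp_rot: [0.755, 0.656, 0.002, 0.001]
force: [0.6, 0.6, -0.5]
gripper_width: 0.821
gripper_force: 0.0
t: 25.67
ee_pos: [0.4869, -0.1622, 0.2149]
tcp_rot: [0.755, 0.656, 0.001, -0.001]
force: [0.5, -0.3, -0.5]
gripper_width: 0.822
gripper_force: 0.0
```

View pics/end.png

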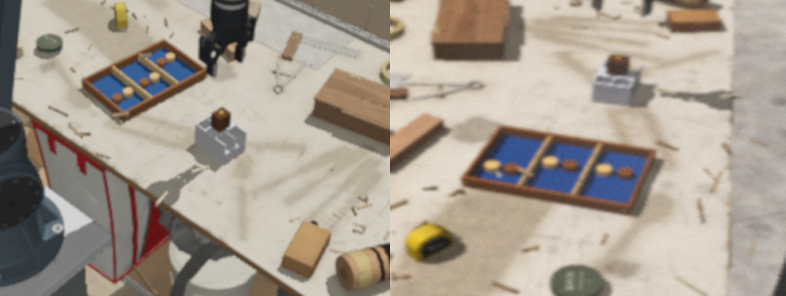

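The end picture shows the shaker upright at (220,138), two plugs in each bay, the bystanders in place and the gripper clear.

```bash
python3 -c "
from station import job
print(job.job_done())"
```

```text
the job is handed in; nothing more can be done
None
```

I shook all six plugs into the tray, two in each bay, stood the empty shaker upright on the bench, let go of it, and handed the job in at about 26 s.

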